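# Pack the candle gift carton

### The arm

A 7-joint arm with a two-finger parallel gripper is mounted at the origin on the work surface. World frame = base frame: x ahead of the robot, y to its left, z up, the work surface at z = 0. Lengths are in m, angles in degrees, forces in N, time in s.
With the tool pointing down it reaches from about 0.425 to 0.875 m from the base axis. Payload 4.7 kg.
Tool frame: the origin (TCP) lies midway between the tips of the shut fingers; the grasp point (between the pads) lies 19 mm behind it; z points along the fingers, y is the line along which they close (so a half turn about z gives the same grasp; the last joint's range is limited). The gripper opens to 87 mm and grips with 3 to 60 N. Pads are 19 mm wide; open, the fingers measure 117 mm over their backs; the gripper's body (75 mm by 190 mm) begins 51 mm behind the grasp point.
Start: joints at [72.141, 18.392, -4.016, 83.108, 1.295, 78.541, -3.26], TCP at [0.208, -0.616, 0.223] pointing down, gripper open.
Joint ranges: [-163.93, 163.93], [-17.29, 119.83], [-79.2, 71.16], [3.27, 140.29], [-89.18, 269.18], [5.43, 117.66], [-154.24, 154.24]. Speed limits (degrees/s): [147.25, 147.25, 180, 180, 180, 180, 180].

### API

Orientations are given as [roll, pitch, yaw] about the fixed x, y, z axes, in that order (R = Rz(yaw) Ry(pitch) Rx(roll)).
In Python, from cell import env gives the robot as it stands.
- The arm moves only by the tool step_arm, never from a script. Its argument "moves" is a list of rows, each an object with "dp": the shift along the tool's x, y, z in mm, a list of three; "dr": the turn, a rotation vector about the tool's x, y, z in rad, a list of three; "fingers": the closure, from 0 (fully open) to 1 (shut). In form: [{"dp": [dx, dy, dz], "dr": [ax, ay, az], "fingers": fingers}, ...]. A call has exactly 5 rows; each row shifts and turns the commanded pose from where the row before left it, along the tool's axes as they then stand; what a row does not reach is not made up. A row lasts 1/8 s, in which the tool goes at most 62.5 mm and 10.7 degrees, less where a joint would pass 70% of its speed; a pose out of reach is approached as far as the arm can. A call with a gripper value outside its range is refused whole. The fingers move at their own pace and stop on an object; "squeeze" is the grip in N (left out, the last holds). Time passes only in rows, so rows that do not move let the fingers close, or fill a call up. It gives the time, the measured TCP pose, the force, the opening and the grip force at its end, in the units of the state.
- env.get_obs(): the state, without advancing time (a new reading comes with each control period).
- env.read_camera(name): name is "scene" or "side" or "wrist"; returns the picture (420x560x3 uint8, red, green, blue); there is no depth.
- env.camera_model(name): a dict with "fx", "fy", "cx", "cy" (pixels), "R" (3x3) and "t" (3): a world point X has camera coordinates R X + t. Camera axes: x right, y down, z forward; pixel columns grow to the right and rows downward; lengths in m; the calibration is good to about 2 mm. A picture is of the moment at which its call begins: read the wrist's pose just before it. camera_model takes no time and is no camera call; for the wrist camera it gives the pose at the moment of the call.
- env.sign_off(): hands the job in; it is judged then, once.
The state is a dict: "time_s": time; "qpos": joint angles; "joint_velocities": joint speeds; "effort": joint torques, N m; "tool_pos": TCP position; "tool_rot": TCP orientation; "force": force on the tool from outside, world axes, zero at the start; "wrist_torque": the same for the moment, N m; "grip_width": finger opening in m; "grasp_force": force on a finger pad.
Only numpy, scipy, OpenCV 4.12 (cv2) and the standard library are available. Lean on these libraries where they do the work, as an engineer would, in place of code of your own. Each camera call takes 0.05 s, during which the arm holds its last target. There are 200 camera calls.

### The job

Pack the gift carton: stand each of the four full-size lidded candles upright in the compartment whose card has the colour of its lid. They are glass, so keep them upright and set them down rather than dropping them. Leave the candle without a lid and the small sample candle where they stand.

Things in the scene. Friction and masses are not known exactly. Their poses are not given: they have to be found in the camera images.
- jar_red: Finished candle: a closed upright round jar, 50 mm in diameter and 72 mm high, straight-sided, its lower 54 mm honey-coloured, with a red lid (top 18 mm, same diameter, fixed on). 0.11 to 0.22 kg. Loose, stands on the table. Origin: centre of its underside; z up.
- jar_blue: Finished candle: a closed upright round jar, 50 mm in diameter and 72 mm high, straight-sided, its lower 54 mm honey-coloured, with a blue lid (top 18 mm, same diameter, fixed on). 0.11 to 0.22 kg. Loose, stands on the table. Origin: centre of its underside; z up.
- jar_green: Finished candle: a closed upright round jar, 50 mm in diameter and 72 mm high, straight-sided, its lower 54 mm honey-coloured, with a green lid (top 18 mm, same diameter, fixed on). 0.11 to 0.22 kg. Loose, stands on the table. Origin: centre of its underside; z up.
- jar_white: Finished candle: a closed upright round jar, 50 mm in diameter and 72 mm high, straight-sided, its lower 54 mm honey-coloured, with a white lid (top 18 mm, same diameter, fixed on). 0.11 to 0.22 kg. Loose, stands on the table. Origin: centre of its underside; z up.
- card_red: Flat red card, 62 x 62 x 2 mm, fixed centrally on the floor of a 72 x 72 mm compartment of the charcoal gift carton. Origin: centre of its underside (a jar on it has its underside 2 mm above that); x and y lie along the carton's walls. The carton is fixed to the table, 156 x 156 x 38 mm, two by two compartments, 76 mm from centre to centre.
- card_blue: Flat blue card, 62 x 62 x 2 mm, fixed centrally on the floor of a 72 x 72 mm compartment of the charcoal gift carton. Origin: centre of its underside (a jar on it has its underside 2 mm above that); x and y lie along the carton's walls. Carton walls are 4 mm thick, their tops 38 mm above the table, 34 mm above the cards' undersides.
- card_green: Flat green card, 62 x 62 x 2 mm, fixed centrally on the floor of a 72 x 72 mm compartment of the charcoal gift carton. Origin: centre of its underside (a jar on it has its underside 2 mm above that); x and y lie along the carton's walls. A jar standing in the carton rises about 40 mm above its walls.
- card_white: Flat white card, 62 x 62 x 2 mm, fixed centrally on the floor of a 72 x 72 mm compartment of the charcoal gift carton. Origin: centre of its underside (a jar on it has its underside 2 mm above that); x and y lie along the carton's walls. Compartments all alike but for the card.
- open_jar: Unfinished candle: the same 50 mm wide, 72 mm high jar, but with no lid: from above its pale yellow wax, honey-coloured rim and white wick (10 mm proud) show. Loose; does not belong in the carton. Origin: centre of its underside.
- sample: Small sample candle, 36 mm in diameter and 46 mm high, honey-coloured with a blue lid. Loose; does not belong in the carton. Origin: centre of its underside. (Unlisted clutter stands among the candles: a stack of black lids and a roll of tape, 50 mm wide, at most 22 mm high; everything starts at least 25 mm apart.)
Not all that is in view belongs to the job. Leave any pink look-alike of the jar_white alone.

How it is judged:
By the outcome, as a careful person would: the job done as asked, in the order asked, and still so for the second after the job is handed in, with the robot touching nothing.
It also fails if it takes over 96 s, if anything falls off the work surface, if the arm or the gripper's body presses on something with over 40 N, if the wrist force passes 120 N, or if a joint passes its speed limit or range.

## Working session

There is one attempt and no reset: what is moved stays moved. The work goes in short steps, Python scripts to look and compute and a tool call to move; the robot and the scene stay as the last step left them, time stands still between calls to the robot, and variables do not carry over. Pictures are saved under pics/ and viewed, at most 14 in all, crops included, and the job is handed in when it is done.

Besides the shell and the picture viewer there is one more tool, called as a command line: name --argument value ..., lists and objects as JSON in quotes. step_arm: Moves the arm, as the interface text tells. Its arguments: {"type":"object","properties":{"moves":{"type":"array","items":{"type":"object","properties":{"dp":{"type":"array","items":{"type":"number"}},"dr":{"type":"array","items":{"type":"number"}},"fingers":{"type":"number"}}}},"squeeze":{"type":"number"}},"required":["moves"]}

```bash
mkdir -p pics; ls
python3 - <<'E'
from cell import env
import cv2,numpy as np
o=env.get_obs();print({k:np.round(v,3) for k,v in o.items()})
for n in("scene","side"):
    im=env.read_camera(n);m=env.camera_model(n)
    print(n,{k:np.round(v,3).tolist() for k,v in m.items()})
    cv2.imwrite(f"pics/{n}0.png",im[:,:,::-1])
E
```

```text
pics
{'time_s': np.float64(0.0), 'qpos': array([72.141, 18.439, -4.014, 83.174,  1.298, 78.542, -3.26 ]), 'joint_velocities': array([ 0.095, -0.018,  0.056, -0.016, -0.066,  0.011,  0.009]), 'effort': array([ 1.0000e-03, -4.9128e+01, -4.0400e-01, -3.1253e+01, -6.4000e-02,
        4.4000e-02,  0.0000e+00]), 'tool_pos': array([ 0.208, -0.615,  0.221]), 'tool_rot': array([-1.79891e+02,  9.00000e-03,  1.86680e+01]), 'force': array([-0.678,  0.028,  0.068]), 'wrist_torque': array([ 0.017, -0.013, -0.019]), 'grasp_force': np.float64(0.0), 'grip_width': np.float64(0.087)}
scene {'fx': 385.971, 'fy': 385.971, 'cx': 278.637, 'cy': 209.781, 'R': [[-0.379, 0.925, -0.0], [0.755, 0.309, -0.579], [-0.536, -0.22, -0.815]], 't': [0.236, -0.399, 1.267]}
side {'fx': 396.212, 'fy': 396.212, 'cx': 282.138, 'cy': 217.267, 'R': [[-0.682, -0.731, 0.024], [-0.43, 0.374, -0.822], [0.592, -0.571, -0.569]], 't': [0.378, 0.293, 0.425]}
```

View pics/scene0.png

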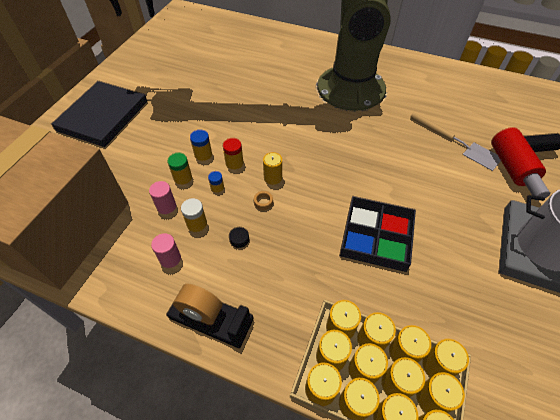

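View pics/side0.png

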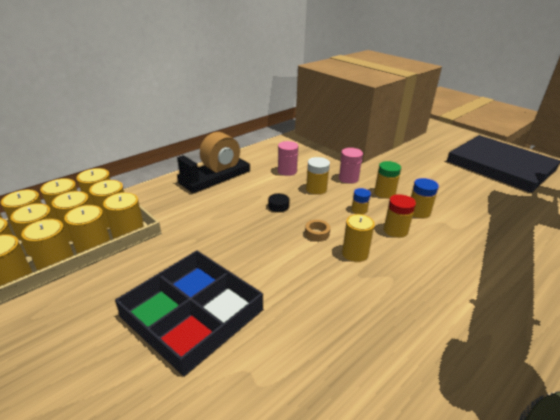

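Scene view: red (232,150), blue (200,140), green (179,162) and white (193,210) lids. The lookalikes to leave are the pink jars at (162,198) and (166,252), the small sample at (216,180) and the open jar at (272,165). The carton is at (378,233). Side view shows the same objects. Next I measure lid centroids from both views.

```bash
cat > h.py <<'E'
import cv2,numpy as np
R0={'red':[((0,150,60),(6,255,255)),((174,150,60),(180,255,255))],'green':[((50,120,40),(85,255,255))],
'blue':[((105,130,50),(125,255,255))],'white':[((0,0,120),(180,45,255)),],'pink':[((155,60,80),(173,255,255))],
'wax':[((22,90,190),(34,255,255))],'dark':[((0,0,0),(180,255,45))]}
def blobs(im,c,amin=60):
    hsv=cv2.cvtColor(im,cv2.COLOR_RGB2HSV)
    m=sum(cv2.inRange(hsv,np.array(a),np.array(b)) for a,b in R0[c])
    m=cv2.morphologyEx(m,cv2.MORPH_OPEN,np.ones((2,2),np.uint8))
    n,l,s,ce=cv2.connectedComponentsWithStats(m)
    return [(ce[i],s[i],l==i) for i in range(1,n) if s[i,4]>=amin]
def ray(m,uv,z):
    R,t=np.array(m['R']),np.array(m['t']);C=-R.T@t
    d=R.T@np.array([(uv[0]-m['cx'])/m['fx'],(uv[1]-m['cy'])/m['fy'],1])
    return (C+d*(z-C[2])/d[2])[:2]
def proj(m,X):
    p=np.array(m['R'])@np.array(X)+m['t'];return np.array([m['fx']*p[0]/p[2]+m['cx'],m['fy']*p[1]/p[2]+m['cy']])
E
python3 - <<'E'
from h import *
from cell import env
for n in("scene","side"):
    im=cv2.imread(f"pics/{n}0.png")[:,:,::-1].copy();m=env.camera_model(n)
    for c in R0:
        for ce,s,_ in blobs(im,c):
            if s[4]>9000 or (c in('white','dark') and s[1]<120): continue
            p=ray(m,ce,.063)
            if abs(p[0])<1.2 and abs(p[1])<1.2: print(n,c,np.round(ce),s[4],"z63",np.round(p,4),"z6",np.round(ray(m,ce,.006),4),"z19",np.round(ray(m,ce,.019),4))
E
```

```text
scene red [519. 155.] 1602 z63 [0.1843 0.4982] z6 [0.1161 0.5225] z19 [0.1317 0.517 ]
scene red [233. 147.] 245 z63 [ 0.44   -0.2061] z6 [ 0.3915 -0.2361] z19 [ 0.4025 -0.2293]
scene red [395. 225.] 422 z63 [0.5201 0.247 ] z6 [0.4778 0.2519] z19 [0.4875 0.2508]
scene green [178. 162.] 268 z63 [ 0.5419 -0.3122] z6 [ 0.5013 -0.3504] z19 [ 0.5106 -0.3417]
scene green [392. 250.] 489 z63 [0.5896 0.2551] z6 [0.5527 0.2607] z19 [0.5611 0.2594]
scene blue [200. 139.] 236 z63 [ 0.4454 -0.3015] z6 [ 0.3973 -0.3389] z19 [ 0.4083 -0.3303]
scene blue [216. 179.] 146 z63 [ 0.5545 -0.1959] z6 [ 0.5148 -0.2251] z19 [ 0.5239 -0.2185]
scene blue [360. 243.] 469 z63 [0.5982 0.1855] z6 [0.5619 0.1857] z19 [0.5702 0.1856]
scene white [482. 157.] 444 z63 [0.2255 0.4091] z6 [0.1605 0.4265] z19 [0.1753 0.4226]
scene white [539. 184.] 179 z63 [0.2667 0.5495] z6 [0.2048 0.5778] z19 [0.2189 0.5713]
scene white [554. 206.] 76 z63 [0.3256 0.5831] z6 [0.2683 0.6139] z19 [0.2814 0.6068]
scene white [192. 208.] 281 z63 [ 0.655  -0.2069] z6 [ 0.6231 -0.237 ] z19 [ 0.6304 -0.2301]
scene white [365. 218.] 398 z63 [0.
[... 4252 characters left out ...]
de wax [  6. 244.] 246 z63 [0.7971 0.3849] z6 [0.8893 0.3816] z19 [0.8682 0.3823]
side dark [500. 174.] 1038 z63 [ 0.3649 -0.4838] z6 [ 0.3972 -0.6076] z19 [ 0.3898 -0.5793]
side dark [206. 175.] 1249 z63 [0.7808 0.012 ] z6 [ 0.8707 -0.043 ] z19 [ 0.8502 -0.0305]
side dark [279. 204.] 281 z63 [ 0.5971 -0.0302] z6 [ 0.6615 -0.091 ] z19 [ 0.6468 -0.0772]
side dark [190. 284.] 2524 z63 [0.5228 0.2141] z6 [0.577  0.1871] z19 [0.5646 0.1933]
side dark [194. 338.] 2097 z63 [0.4373 0.2617] z6 [0.4796 0.2413] z19 [0.4699 0.246 ]
side dark [186. 319.] 882 z63 [0.4708 0.2536] z6 [0.5178 0.2321] z19 [0.5071 0.237 ]
side dark [545. 409.] 662 z63 [0.1028 0.0314] z6 [ 0.0987 -0.0209] z19 [ 0.0996 -0.009 ]
```

```bash
cat >> h.py <<'E'
from scipy.spatial.transform import Rotation as Ro
def go(o,xyz,yaw=None):
    R=Ro.from_euler('xyz',o['tool_rot'],degrees=True)
    d=R.inv().apply(np.array(xyz)-o['tool_pos'])*1000
    r=(R.inv()*Ro.from_euler('xyz',[180,0,o['tool_rot'][2] if yaw is None else yaw],degrees=True)).as_rotvec()
    print("dp",np.round(d,1),"dr",np.round(r,4))
E
python3 - <<'E'
from h import *
from cell import env
for n,box in(("scene",(330,185,425,280)),("side",(110,240,275,375))):
    im=cv2.imread(f"pics/{n}0.png")[:,:,::-1].copy();m=env.camera_model(n)
    M=np.zeros(im.shape[:2],np.uint8)
    for _,s,l in blobs(im,'dark',20):M|=l.astype(np.uint8)
    x0,y0,x1,y1=box;K=np.zeros_like(M);K[y0:y1,x0:x1]=1;M*=K
    h=cv2.convexHull(cv2.findNonZero(M));mo=cv2.moments(h);c=(mo['m10']/mo['m00'],mo['m01']/mo['m00'])
    a=cv2.approxPolyDP(h,3,True)[:,0]
    print(n,np.round(ray(m,c,.019),4))
    for p in a:print(p,"z38",np.round(ray(m,p,.038),4),"z0",np.round(ray(m,p,0),4))
# yaw 51.5 target
o=env.get_obs()
go(dict(o,tool_rot=np.array([180,0,52.])),(.4385,-.207,.19));go(o,(.4385,-.207,.19),52)
E
```

```text
scene [0.5313 0.2227]
[414 211] z38 [0.4457 0.2824] z0 [0.4147 0.2873]
[407 272] z38 [0.6145 0.2994] z0 [0.5919 0.3052]
[341 256] z38 [0.6311 0.1548] z0 [0.6094 0.1534]
[354 198] z38 [0.4626 0.1371] z0 [0.4324 0.1348]
side [0.5157 0.2235]
[262 297] z38 [0.4523 0.137 ] z0 [0.4801 0.1133]
[262 310] z38 [0.4329 0.1536] z0 [0.4591 0.1314]
[186 374] z38 [0.4168 0.2897] z0 [0.4416 0.2793]
[180 373] z38 [0.4229 0.2944] z0 [0.4482 0.2844]
[121 317] z38 [0.5546 0.309 ] z0 [0.5914 0.3003]
[119 308] z38 [0.5723 0.3039] z0 [0.6106 0.2947]
[121 299] z38 [0.587  0.2941] z0 [0.6266 0.2841]
[197 253] z38 [0.6026 0.1531] z0 [0.6436 0.1308]
dp [463.8 -69.6  31.6] dr [0. 0. 0.]
dp [ 349.3 -313.    32.1] dr [-1.700e-03 -4.000e-04 -5.818e-01]
```

step_arm --moves '[{"dp": [0,0,0],"dr": [0,0,-0.146],"fingers": 0.2},{"dp": [0,0,0],"dr": [0,0,-0.146],"fingers": 0.2},{"dp": [0,0,0],"dr": [0,0,-0.146],"fingers": 0.2},{"dp": [0,0,0],"dr": [0,0,-0.146],"fingers": 0.2},{"dp": [0,0,0],"dr": [0,0,0],"fingers": 0.2}]' --squeeze 15

```text
time_s: 0.72
tool_pos: [0.2079, -0.6156, 0.222]
tool_rot: [-180.0, -0.0, 52.0]
force: [-0.2, -0.3, -0.6]
grip_width: 0.0697
grasp_force: 0.0
```

step_arm --moves '[{"dp": [60,-9,4],"dr": [0,0,0],"fingers": 0.2},{"dp": [60,-9,6],"dr": [0,0,0],"fingers": 0.2},{"dp": [60,-9,6],"dr": [0,0,0],"fingers": 0.2},{"dp": [60,-9,6],"dr": [0,0,0],"fingers": 0.2},{"dp": [60,-9,6],"dr": [0,0,0],"fingers": 0.2}]'

```text
time_s: 1.35
tool_pos: [0.3574, -0.3495, 0.1944]
tool_rot: [180.0, 0.0, 51.9]
force: [0.9, -0.2, 0.1]
grip_width: 0.0696
grasp_force: 0.0
```

step_arm --moves '[{"dp": [54,-8,0],"dr": [0,0,0],"fingers": 0.2},{"dp": [54,-8,0],"dr": [0,0,0],"fingers": 0.2},{"dp": [54,-8,0],"dr": [0,0,0],"fingers": 0.2},{"dp": [0,0,0],"dr": [0,0,0],"fingers": 0.2},{"dp": [0,0,0],"dr": [0,0,0],"fingers": 0.2}]'

```text
time_s: 1.98
tool_pos: [0.4368, -0.2092, 0.1945]
tool_rot: [-180.0, 0.0, 52.0]
force: [0.6, -0.5, 0.2]
grip_width: 0.0698
grasp_force: 0.0
```

Run:
```python
from h import *
from cell import env
o=env.get_obs();m=env.camera_model("wrist");im=env.read_camera("wrist")
print(o['tool_pos'],m)
cv2.imwrite("pics/w1.png",im[:,:,::-1])
for c in('red','blue','green','white'):
    for ce,s,_ in blobs(im,c,150):print(c,np.round(ce),s,np.round(ray(m,ce,.072),4),np.round(ray(m,ce,.063),4))
go(o,(.4385,-.207,.046),52)
```

```text
[ 0.43683105 -0.20918723  0.19445562] {'fx': 336.5806883594977, 'fy': 336.5806883594977, 'cx': 280.4868005033175, 'cy': 212.56563770950166, 'R': array([[ 7.88473469e-01, -6.15068660e-01, -3.63905306e-04],
       [-5.93718376e-01, -7.61258216e-01,  2.60738220e-01],
       [-1.60648933e-01, -2.05369111e-01, -9.65409472e-01]]), 't': array([-0.47460057,  0.07561643,  0.39130385])}
red [286. 203.] [ 258  175   56   57 2440] [ 0.4431 -0.2108] [ 0.4419 -0.2126]
blue [370. 137.] [ 351  119   40   38 1196] [ 0.5329 -0.2095] [ 0.5345 -0.2112]
blue [339. 266.] [326 252  24  25 460] [ 0.4456 -0.2879] [ 0.4445 -0.2921]
green [446. 225.] [ 416  199   61   50 2438] [ 0.5434 -0.314 ] [ 0.5454 -0.319 ]
white [508.  32.] [ 476    0   66   68 3508] [ 0.6607 -0.2092] [ 0.6664 -0.2109]
dp [  2.9  -0.  148.5] dr [-0.0001  0.0008  0.0006]
```

View pics/w1.png

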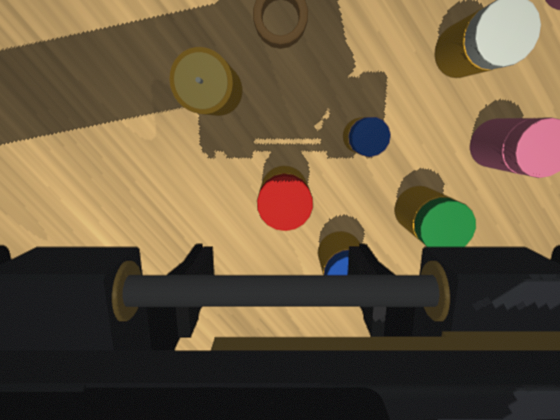

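Red lid at (286,203) lies under the tool. The sample (370,137) is clearly smaller than the other candles, the white lid is at (508,32), and the pink jar is at (540,148). Descending on red.

step_arm --moves '[{"dp": [2,3,30],"dr": [0,0,0],"fingers": 0.2},{"dp": [0,0,40],"dr": [0,0,0],"fingers": 0.2},{"dp": [0,0,40],"dr": [0,0,0],"fingers": 0.2},{"dp": [0,0,28],"dr": [0,0,0],"fingers": 0.2},{"dp": [0,0,10],"dr": [0,0,0],"fingers": 0.2}]'

```text
time_s: 2.65
tool_pos: [0.4388, -0.2099, 0.0447]
tool_rot: [-179.8, 0.0, 51.9]
force: [0.4, 0.7, 0.7]
grip_width: 0.0694
grasp_force: 0.0
```

step_arm --moves '[{"dp": [0,0,0],"dr": [0,0,0],"fingers": 0.6},{"dp": [0,0,0],"dr": [0,0,0],"fingers": 0.6},{"dp": [0,0,0],"dr": [0,0,0],"fingers": 0.6},{"dp": [0,0,0],"dr": [0,0,0],"fingers": 0.6},{"dp": [0,0,0],"dr": [0,0,0],"fingers": 0.6}]' --squeeze 15

```text
time_s: 3.28
tool_pos: [0.4416, -0.2096, 0.0477]
tool_rot: [179.9, 0.0, 52.1]
force: [-1.9, 0.6, 5.6]
grip_width: 0.0497
grasp_force: 15.0
```

step_arm --moves '[{"dp": [0,0,-15],"dr": [0,0,0],"fingers": 0.6},{"dp": [0,0,-30],"dr": [0,0,0],"fingers": 0.6},{"dp": [0,0,-40],"dr": [0,0,0],"fingers": 0.6},{"dp": [0,0,-40],"dr": [0,0,0],"fingers": 0.6},{"dp": [0,0,-25],"dr": [0,0,0],"fingers": 0.6}]' --squeeze 20

```text
time_s: 3.9
tool_pos: [0.4413, -0.209, 0.1993]
tool_rot: [179.8, -0.0, 52.1]
force: [0.5, 0.4, -1.3]
grip_width: 0.0496
grasp_force: 20.0
```

step_arm --moves '[{"dp": [15,-10,0],"dr": [0,0,0],"fingers": 0.6},{"dp": [30,-20,0],"dr": [0,0,0],"fingers": 0.6},{"dp": [40,-26,0],"dr": [0,0,0],"fingers": 0.6},{"dp": [40,-26,0],"dr": [0,0,0],"fingers": 0.6},{"dp": [40,-26,0],"dr": [0,0,0],"fingers": 0.6}]'

```text
time_s: 4.53
tool_pos: [0.4553, -0.0095, 0.195]
tool_rot: [-179.9, 0.1, 52.2]
force: [1.4, -0.7, -1.7]
grip_width: 0.0496
grasp_force: 20.0
```

step_arm --moves '[{"dp": [40,-26,0],"dr": [0,0,0],"fingers": 0.6},{"dp": [40,-26,0],"dr": [0,0,0],"fingers": 0.6},{"dp": [22,-14,0],"dr": [0,0,0],"fingers": 0.6},{"dp": [10,-7,0],"dr": [0,0,0],"fingers": 0.6},{"dp": [0,0,0],"dr": [0,0,0],"fingers": 0.6}]'

```text
time_s: 5.15
tool_pos: [0.467, 0.1213, 0.1957]
tool_rot: [-179.9, 0.1, 52.2]
force: [-0.6, -0.9, -1.6]
grip_width: 0.0494
grasp_force: 20.0
```

Run:
```python
from h import *
from cell import env
o=env.get_obs();m=env.camera_model("wrist");im=env.read_camera("wrist")
print(o['tool_pos'],o['grip_width'],m['R'].tolist(),m['t'].tolist())
cv2.imwrite("pics/w2.png",im[:,:,::-1])
for c in('red','blue','green','white'):
    for ce,s,_ in blobs(im,c,150):print(c,np.round(ce),s,np.round(ray(m,ce,.006),4))
```

```text
[0.46695979 0.12134133 0.19568689] 0.049356026235330676 [[0.7905924364475844, -0.6123407349122465, -0.0015568554860502762], [-0.59076556871103, -0.7634008060781131, 0.2611804971754641], [-0.16111996231816733, -0.20556758899792404, -0.9652887257687074]] [-0.2961535495027585, 0.3436023464736495, 0.46545458159088005]
red [216.  79.] [ 173   31   88   95 4309] [0.4866 0.2478]
red [281. 254.] [ 229  225  107   51 4094] [0.4244 0.0625]
red [281. 318.] [ 237  308   91   25 1659] [ 0.3748 -0.0017]
blue [326.  80.] [ 282   33   89   94 4320] [0.5713 0.1808]
green [271.  26.] [ 225    0   93   69 3853] [0.5581 0.2515]
white [271. 136.] [ 230   93   83   86 3693] [0.4956 0.1718]
```

View pics/w2.png

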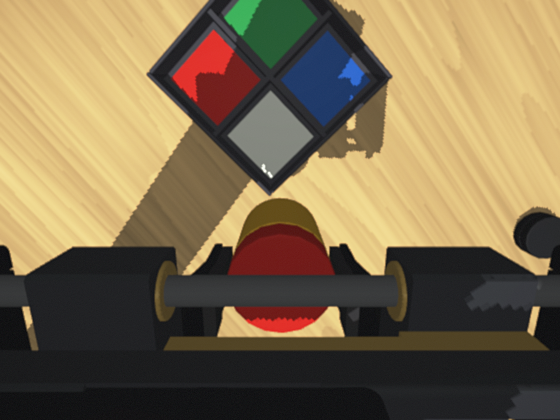

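All four cards are visible: red (216,79), blue (326,80), white (271,136), and green, which is cropped at (271,26). The carton centre comes out at (0.529, 0.214) with a yaw of about 6.7°. The red jar is held upright.

step_arm --moves '[{"dp": [22,-12,0],"dr": [0,0,0],"fingers": 0.6},{"dp": [35,-20,0],"dr": [0,0,0],"fingers": 0.6},{"dp": [35,-19,0],"dr": [0,0,0],"fingers": 0.6},{"dp": [20,-11,0],"dr": [0,0,0],"fingers": 0.6},{"dp": [0,0,0],"dr": [0,0,0],"fingers": 0.6}]'

```text
time_s: 5.82
tool_pos: [0.4876, 0.2475, 0.196]
tool_rot: [-179.9, 0.0, 52.2]
force: [1.2, -0.3, -1.8]
grip_width: 0.0497
grasp_force: 20.0
```

step_arm --moves '[{"dp": [0,0,20],"dr": [0,0,0],"fingers": 0.6},{"dp": [0,0,30],"dr": [0,0,0],"fingers": 0.6},{"dp": [0,0,30],"dr": [0,0,0],"fingers": 0.6},{"dp": [0,0,20],"dr": [0,0,0],"fingers": 0.6},{"dp": [0,0,10],"dr": [0,0,0],"fingers": 0.6}]'

```text
time_s: 6.45
tool_pos: [0.4872, 0.2456, 0.0848]
tool_rot: [-180.0, 0.1, 52.0]
force: [0.6, -0.1, -1.2]
grip_width: 0.0495
grasp_force: 20.0
```

Run:
```python
from h import *
from cell import env
go(env.get_obs(),(.4866,.2478,.056),52)
```

```text
dp [ 1.4 -1.8 28.8] dr [-0.0006  0.0022  0.0009]
```

step_arm --moves '[{"dp": [0,-1,10],"dr": [0,0,0],"fingers": 0.6},{"dp": [0,0,10],"dr": [0,0,0],"fingers": 0.6},{"dp": [0,0,6],"dr": [0,0,0],"fingers": 0.6},{"dp": [0,0,2],"dr": [0,0,0],"fingers": 0.6},{"dp": [0,0,0],"dr": [0,0,0],"fingers": 0.6}]'

```text
time_s: 7.08
tool_pos: [0.4871, 0.2479, 0.0586]
tool_rot: [180.0, -0.0, 52.1]
force: [0.6, -0.2, -1.6]
grip_width: 0.0497
grasp_force: 20.0
```

step_arm --moves '[{"dp": [0,0,1],"dr": [0,0,0],"fingers": 0.6},{"dp": [0,0,0.5],"dr": [0,0,0],"fingers": 0.6},{"dp": [0,0,0.5],"dr": [0,0,0],"fingers": 0.6},{"dp": [0,0,0],"dr": [0,0,0],"fingers": 0.6},{"dp": [0,0,0],"dr": [0,0,0],"fingers": 0.6}]'

```text
time_s: 7.7
tool_pos: [0.487, 0.2478, 0.0565]
tool_rot: [180.0, 0.0, 52.1]
force: [-1.4, 0.9, -1.5]
grip_width: 0.0497
grasp_force: 20.0
```

step_arm --moves '[{"dp": [0,0,1],"dr": [0,0,0],"fingers": 0.6},{"dp": [0,0,1],"dr": [0,0,0],"fingers": 0.6},{"dp": [0,0,1],"dr": [0,0,0],"fingers": 0.6},{"dp": [0,0,0.5],"dr": [0,0,0],"fingers": 0.6},{"dp": [0,0,0],"dr": [0,0,0],"fingers": 0.6}]'

```text
time_s: 8.32
tool_pos: [0.4871, 0.248, 0.0539]
tool_rot: [180.0, 0.0, 52.1]
force: [-1.5, -0.8, 5.6]
grip_width: 0.0493
grasp_force: 20.0
```

step_arm --moves '[{"dp": [0,0,0],"dr": [0,0,0],"fingers": 0.4},{"dp": [0,0,0],"dr": [0,0,0],"fingers": 0.3},{"dp": [0,0,0],"dr": [0,0,0],"fingers": 0.24},{"dp": [0,0,0],"dr": [0,0,0],"fingers": 0.24},{"dp": [0,0,-10],"dr": [0,0,0],"fingers": 0.24}]'

```text
time_s: 8.95
tool_pos: [0.4863, 0.2475, 0.0627]
tool_rot: [-179.9, 0.1, 52.1]
force: [0.2, 0.3, 0.1]
grip_width: 0.066
grasp_force: 0.0
```

step_arm --moves '[{"dp": [0,0,-25],"dr": [0,0,0],"fingers": 0.24},{"dp": [0,0,-50],"dr": [0,0,0],"fingers": 0.24},{"dp": [-35,23,-46],"dr": [0,0,0],"fingers": 0.2},{"dp": [-50,33,-10],"dr": [0,0,0],"fingers": 0.2},{"dp": [-50,33,0],"dr": [0,0,0],"fingers": 0.2}]'

```text
time_s: 9.57
tool_pos: [0.4751, 0.0857, 0.196]
tool_rot: [179.8, -0.1, 52.2]
force: [0.4, -1.7, 0.3]
grip_width: 0.0692
grasp_force: 0.0
```

step_arm --moves '[{"dp": [-50,33,0],"dr": [0,0,0],"fingers": 0.2},{"dp": [-50,33,0],"dr": [0,0,0],"fingers": 0.2},{"dp": [-50,33,0],"dr": [0,0,0],"fingers": 0.2},{"dp": [-50,33,0],"dr": [0,0,0],"fingers": 0.2},{"dp": [-40,27,0],"dr": [0,0,0],"fingers": 0.2}]'

```text
time_s: 10.2
tool_pos: [0.4521, -0.2029, 0.1949]
tool_rot: [179.9, 0.0, 52.1]
force: [1.1, 0.4, -0.0]
grip_width: 0.0692
grasp_force: 0.0
```

step_arm --moves '[{"dp": [-40,27,0],"dr": [0,0,0],"fingers": 0.2},{"dp": [-32,22,0],"dr": [0,0,0],"fingers": 0.2},{"dp": [-14,10,0],"dr": [0,0,0],"fingers": 0.2},{"dp": [0,0,0],"dr": [0,0,0],"fingers": 0.2},{"dp": [0,0,0],"dr": [0,0,0],"fingers": 0.2}]'

```text
time_s: 10.82
tool_pos: [0.4471, -0.3023, 0.1943]
tool_rot: [-180.0, -0.0, 52.3]
force: [0.2, -0.5, 0.4]
grip_width: 0.0694
grasp_force: 0.0
```

Run:
```python
from h import *
from cell import env
o=env.get_obs();m=env.camera_model("wrist");im=env.read_camera("wrist")
cv2.imwrite("pics/w3.png",im[:,:,::-1])
cv2.imwrite("pics/s3.png",env.read_camera("side")[:,:,::-1])
for c in('blue','green','white'):
    for ce,s,_ in blobs(im,c,150):print(c,np.round(ce),s,np.round(ray(m,ce,.072),4))
go(o,(.445,-.304,.047),52)
```

```text
blue [301.  58.] [ 282   36   40   45 1411] [ 0.5342 -0.2183]
blue [283. 209.] [ 256  182   54   55 2374] [ 0.4481 -0.3065]
green [380. 151.] [ 350  123   61   58 2742] [ 0.5434 -0.3164]
dp [ -2.7  -0.6 147.3] dr [-0.0002 -0.0007  0.0051]
```

View pics/s3.png

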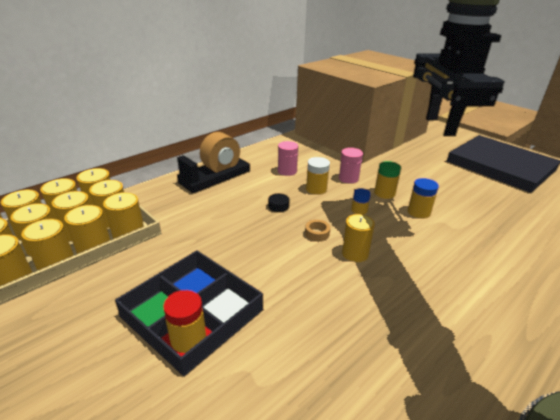

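Red stands upright in its compartment at side (184,320). There are two blue-lid candidates in the wrist view: (283,209), 55 px across at 72 mm height, and (301,58), 40 px. The first is the full-size candle and the second is the small sample. I confirm that in one crop.

```bash
python3 -c "
import cv2
cv2.imwrite('pics/w3c.png',cv2.resize(cv2.imread('pics/w3.png')[0:260,180:480],None,fx=2,fy=2))"
```

```text
(no output)
```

View pics/w3c.png

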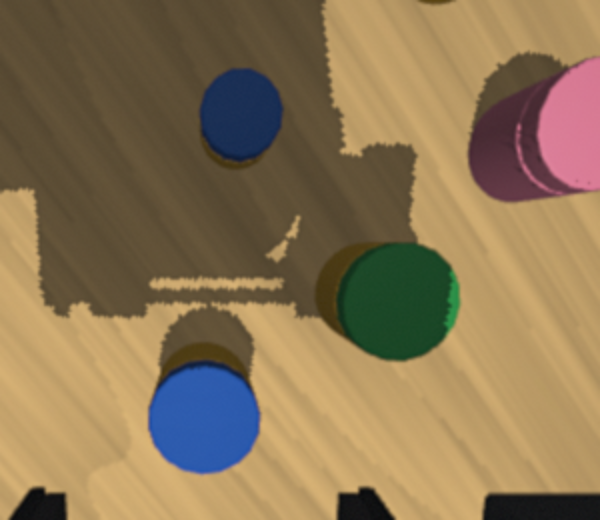

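The crop shows the large blue lid (204,416 in the crop) under the tool, and the sample's smaller one further off at (241,114). Picking the large one.

step_arm --moves '[{"dp": [-3,0.5,30],"dr": [0,0,0],"fingers": 0.2},{"dp": [0,0,40],"dr": [0,0,0],"fingers": 0.2},{"dp": [0,0,40],"dr": [0,0,0],"fingers": 0.2},{"dp": [0,0,28],"dr": [0,0,0],"fingers": 0.2},{"dp": [0,0,9],"dr": [0,0,0],"fingers": 0.2}]'

```text
time_s: 11.55
tool_pos: [0.4441, -0.3054, 0.0456]
tool_rot: [-179.8, -0.0, 52.2]
force: [0.1, 1.0, 0.2]
grip_width: 0.07
grasp_force: 0.0
```

step_arm --moves '[{"dp": [0,0,0],"dr": [0,0,0],"fingers": 0.6},{"dp": [0,0,0],"dr": [0,0,0],"fingers": 0.6},{"dp": [0,0,0],"dr": [0,0,0],"fingers": 0.6},{"dp": [0,0,0],"dr": [0,0,0],"fingers": 0.6},{"dp": [0,0,0],"dr": [0,0,0],"fingers": 0.6}]'

```text
time_s: 12.18
tool_pos: [0.4455, -0.3077, 0.0483]
tool_rot: [179.9, 0.0, 52.1]
force: [-0.8, 1.6, 6.3]
grip_width: 0.0496
grasp_force: 19.9
```

step_arm --moves '[{"dp": [0,0,-15],"dr": [0,0,0],"fingers": 0.6},{"dp": [0,0,-30],"dr": [0,0,0],"fingers": 0.6},{"dp": [0,0,-40],"dr": [0,0,0],"fingers": 0.6},{"dp": [0,0,-40],"dr": [0,0,0],"fingers": 0.6},{"dp": [0,0,-25],"dr": [0,0,0],"fingers": 0.6}]'

```text
time_s: 12.8
tool_pos: [0.4455, -0.3076, 0.2]
tool_rot: [179.8, 0.0, 52.1]
force: [-0.8, -0.5, -1.7]
grip_width: 0.0494
grasp_force: 20.0
```

Run:
```python
from h import *
from cell import env
go(env.get_obs(),(.5713,.1808,.195),52)
```

```text
dp [ 462.7 -200.5    4.2] dr [0.0032 0.0003 0.0024]
```

step_arm --moves '[{"dp": [20,-9,0],"dr": [0,0,0],"fingers": 0.6},{"dp": [40,-17,1],"dr": [0,0,0],"fingers": 0.6},{"dp": [48,-21,1],"dr": [0,0,0],"fingers": 0.6},{"dp": [48,-21,1],"dr": [0,0,0],"fingers": 0.6},{"dp": [48,-21,0],"dr": [0,0,0],"fingers": 0.6}]'

```text
time_s: 13.42
tool_pos: [0.4988, -0.0879, 0.1925]
tool_rot: [-179.9, 0.0, 52.2]
force: [0.8, 0.4, -2.0]
grip_width: 0.0497
grasp_force: 20.0
```

step_arm --moves '[{"dp": [48,-21,0],"dr": [0,0,0],"fingers": 0.6},{"dp": [48,-21,0],"dr": [0,0,0],"fingers": 0.6},{"dp": [48,-21,0],"dr": [0,0,0],"fingers": 0.6},{"dp": [48,-21,0],"dr": [0,0,0],"fingers": 0.6},{"dp": [37,-16,0],"dr": [0,0,0],"fingers": 0.6}]'

```text
time_s: 14.05
tool_pos: [0.5595, 0.1548, 0.1927]
tool_rot: [-179.9, 0.0, 52.3]
force: [1.3, 0.1, -1.0]
grip_width: 0.0495
grasp_force: 20.0
```

step_arm --moves '[{"dp": [20,-8,0],"dr": [0,0,0],"fingers": 0.6},{"dp": [10,-4,0],"dr": [0,0,0],"fingers": 0.6},{"dp": [0,0,0],"dr": [0,0,0],"fingers": 0.6},{"dp": [0,0,0],"dr": [0,0,0],"fingers": 0.6},{"dp": [0,0,0],"dr": [0,0,0],"fingers": 0.6}]'

```text
time_s: 14.68
tool_pos: [0.5705, 0.1803, 0.194]
tool_rot: [180.0, 0.0, 52.0]
force: [0.9, 1.2, -1.0]
grip_width: 0.0495
grasp_force: 20.0
```

Run:
```python
from h import *
from cell import env
go(env.get_obs(),(.5713,.1808,.057),52)
```

```text
dp [  1.    0.2 137. ] dr [0.0006 0.0007 0.0003]
```

step_arm --moves '[{"dp": [1,0,25],"dr": [0,0,0],"fingers": 0.6},{"dp": [0,0,40],"dr": [0,0,0],"fingers": 0.6},{"dp": [0,0,40],"dr": [0,0,0],"fingers": 0.6},{"dp": [0,0,20],"dr": [0,0,0],"fingers": 0.6},{"dp": [0,0,9],"dr": [0,0,0],"fingers": 0.6}]'

```text
time_s: 15.3
tool_pos: [0.571, 0.1819, 0.0594]
tool_rot: [-180.0, 0.0, 52.1]
force: [0.4, -0.2, -0.7]
grip_width: 0.0491
grasp_force: 20.0
```

step_arm --moves '[{"dp": [0,0,1],"dr": [0,0,0],"fingers": 0.6},{"dp": [0,0,1],"dr": [0,0,0],"fingers": 0.6},{"dp": [0,0,1],"dr": [0,0,0],"fingers": 0.6},{"dp": [0,0,0],"dr": [0,0,0],"fingers": 0.6},{"dp": [0,0,0],"dr": [0,0,0],"fingers": 0.6}]'

```text
time_s: 15.92
tool_pos: [0.5712, 0.1824, 0.0572]
tool_rot: [180.0, -0.0, 52.1]
force: [0.1, 0.3, -0.7]
grip_width: 0.0492
grasp_force: 20.0
```

step_arm --moves '[{"dp": [0,0,1],"dr": [0,0,0],"fingers": 0.6},{"dp": [0,0,1],"dr": [0,0,0],"fingers": 0.6},{"dp": [0,0,1],"dr": [0,0,0],"fingers": 0.6},{"dp": [0,0,0.5],"dr": [0,0,0],"fingers": 0.6},{"dp": [0,0,0],"dr": [0,0,0],"fingers": 0.6}]'

```text
time_s: 16.55
tool_pos: [0.5712, 0.1827, 0.0544]
tool_rot: [180.0, -0.0, 52.1]
force: [-1.9, -0.9, 5.4]
grip_width: 0.0496
grasp_force: 19.9
```

step_arm --moves '[{"dp": [0,0,0],"dr": [0,0,0],"fingers": 0.4},{"dp": [0,0,0],"dr": [0,0,0],"fingers": 0.3},{"dp": [0,0,0],"dr": [0,0,0],"fingers": 0.24},{"dp": [0,0,0],"dr": [0,0,0],"fingers": 0.24},{"dp": [0,0,-10],"dr": [0,0,0],"fingers": 0.24}]'

```text
time_s: 17.18
tool_pos: [0.5704, 0.1822, 0.0631]
tool_rot: [-179.9, 0.1, 52.1]
force: [-0.5, -0.1, 0.2]
grip_width: 0.0655
grasp_force: 0.0
```

step_arm --moves '[{"dp": [0,0,-25],"dr": [0,0,0],"fingers": 0.24},{"dp": [0,0,-50],"dr": [0,0,0],"fingers": 0.24},{"dp": [-31,21,-46],"dr": [0,0,0],"fingers": 0.2},{"dp": [-50,35,-10],"dr": [0,0,0],"fingers": 0.2},{"dp": [-50,35,0],"dr": [0,0,0],"fingers": 0.2}]'

```text
time_s: 17.8
tool_pos: [0.5633, 0.0221, 0.197]
tool_rot: [179.8, -0.1, 52.2]
force: [-0.7, -0.6, -1.2]
grip_width: 0.0695
grasp_force: 0.0
```

step_arm --moves '[{"dp": [-50,34,0],"dr": [0,0,0],"fingers": 0.2},{"dp": [-50,34,0],"dr": [0,0,0],"fingers": 0.2},{"dp": [-50,34,0],"dr": [0,0,0],"fingers": 0.2},{"dp": [-50,34,0],"dr": [0,0,0],"fingers": 0.2},{"dp": [-40,28,0],"dr": [0,0,0],"fingers": 0.2}]'

```text
time_s: 18.42
tool_pos: [0.5441, -0.27, 0.1954]
tool_rot: [179.9, 0.0, 52.0]
force: [1.6, 0.9, 0.4]
grip_width: 0.0694
grasp_force: 0.0
```

step_arm --moves '[{"dp": [-26,18,0],"dr": [0,0,0],"fingers": 0.2},{"dp": [-14,10,0],"dr": [0,0,0],"fingers": 0.2},{"dp": [0,0,0],"dr": [0,0,0],"fingers": 0.2},{"dp": [0,0,0],"dr": [0,0,0],"fingers": 0.2},{"dp": [0,0,0],"dr": [0,0,0],"fingers": 0.2}]'

```text
time_s: 19.05
tool_pos: [0.5428, -0.3137, 0.1949]
tool_rot: [180.0, -0.0, 52.3]
force: [-0.5, -0.8, 0.3]
grip_width: 0.0699
grasp_force: 0.0
```

Run:
```python
from h import *
from cell import env
o=env.get_obs();m=env.camera_model("wrist");im=env.read_camera("wrist")
cv2.imwrite("pics/w4.png",im[:,:,::-1])
for c in('blue','green','white'):
    for ce,s,_ in blobs(im,c,150):print(c,np.round(ce),s,np.round(ray(m,ce,.072),4))
go(o,(.541,-.316,.047),52)
```

```text
blue [209. 117.] [ 189   98   40   40 1238] [ 0.5434 -0.2195]
green [283. 208.] [ 256  180   55   56 2388] [ 0.5447 -0.3168]
dp [ -2.9  -0.  147.9] dr [ 0.0002 -0.0002  0.0052]
```

The green lid at (283,208) is 55 px across, so it is the full-size candle. Picking it.

step_arm --moves '[{"dp": [-3,1,30],"dr": [0,0,0],"fingers": 0.2},{"dp": [0,0,40],"dr": [0,0,0],"fingers": 0.2},{"dp": [0,0,40],"dr": [0,0,0],"fingers": 0.2},{"dp": [0,0,28],"dr": [0,0,0],"fingers": 0.2},{"dp": [0,0,9],"dr": [0,0,0],"fingers": 0.2}]'

```text
time_s: 19.73
tool_pos: [0.54, -0.3174, 0.0457]
tool_rot: [-179.8, 0.0, 52.2]
force: [-0.2, 0.1, 1.6]
grip_width: 0.0697
grasp_force: 0.0
```

step_arm --moves '[{"dp": [0,0,0],"dr": [0,0,0],"fingers": 0.6},{"dp": [0,0,0],"dr": [0,0,0],"fingers": 0.6},{"dp": [0,0,0],"dr": [0,0,0],"fingers": 0.6},{"dp": [0,0,0],"dr": [0,0,0],"fingers": 0.6},{"dp": [0,0,0],"dr": [0,0,0],"fingers": 0.6}]'

```text
time_s: 20.35
tool_pos: [0.5417, -0.3188, 0.049]
tool_rot: [179.9, 0.0, 52.1]
force: [-1.0, 1.6, 6.6]
grip_width: 0.0499
grasp_force: 19.9
```

step_arm --moves '[{"dp": [0,0,-15],"dr": [0,0,0],"fingers": 0.6},{"dp": [0,0,-30],"dr": [0,0,0],"fingers": 0.6},{"dp": [0,0,-40],"dr": [0,0,0],"fingers": 0.6},{"dp": [0,0,-40],"dr": [0,0,0],"fingers": 0.6},{"dp": [0,0,-25],"dr": [0,0,0],"fingers": 0.6}]'

```text
time_s: 20.98
tool_pos: [0.5418, -0.319, 0.2005]
tool_rot: [179.8, -0.0, 52.1]
force: [0.8, -0.5, -1.9]
grip_width: 0.0496
grasp_force: 19.9
```

Run:
```python
from h import *
from cell import env
go(env.get_obs(),(.5625,.2567,.195),52)
```

```text
dp [ 467.2 -337.1    4.5] dr [ 0.0033 -0.0001  0.0024]
```

step_arm --moves '[{"dp": [15,-11,0],"dr": [0,0,0],"fingers": 0.6},{"dp": [30,-22,1],"dr": [0,0,0],"fingers": 0.6},{"dp": [42,-30,1],"dr": [0,0,0],"fingers": 0.6},{"dp": [42,-30,1],"dr": [0,0,0],"fingers": 0.6},{"dp": [42,-30,0],"dr": [0,0,0],"fingers": 0.6}]'

```text
time_s: 21.6
tool_pos: [0.5475, -0.1049, 0.1928]
tool_rot: [-179.9, 0.0, 52.2]
force: [0.8, 0.4, -1.5]
grip_width: 0.0496
grasp_force: 19.9
```

step_arm --moves '[{"dp": [42,-31,0],"dr": [0,0,0],"fingers": 0.6},{"dp": [42,-31,0],"dr": [0,0,0],"fingers": 0.6},{"dp": [42,-30,0],"dr": [0,0,0],"fingers": 0.6},{"dp": [42,-30,0],"dr": [0,0,0],"fingers": 0.6},{"dp": [42,-30,0],"dr": [0,0,0],"fingers": 0.6}]'

```text
time_s: 22.22
tool_pos: [0.5559, 0.1533, 0.193]
tool_rot: [-179.9, 0.1, 52.2]
force: [0.8, -0.0, -1.6]
grip_width: 0.0493
grasp_force: 19.9
```

step_arm --moves '[{"dp": [43,-31,0],"dr": [0,0,0],"fingers": 0.6},{"dp": [28,-20,0],"dr": [0,0,0],"fingers": 0.6},{"dp": [15,-11,0],"dr": [0,0,0],"fingers": 0.6},{"dp": [0,0,0],"dr": [0,0,0],"fingers": 0.6},{"dp": [0,0,0],"dr": [0,0,0],"fingers": 0.6}]'

```text
time_s: 22.85
tool_pos: [0.5611, 0.2558, 0.1935]
tool_rot: [-180.0, 0.1, 52.1]
force: [1.3, -0.6, -2.1]
grip_width: 0.0499
grasp_force: 19.9
```

Run:
```python
from h import *
from cell import env
go(env.get_obs(),(.5625,.2567,.057),52)
```

```text
dp [  1.9   0.5 136.5] dr [-0.      0.0021  0.002 ]
```

step_arm --moves '[{"dp": [1,0,25],"dr": [0,0,0],"fingers": 0.6},{"dp": [0,0,40],"dr": [0,0,0],"fingers": 0.6},{"dp": [0,0,40],"dr": [0,0,0],"fingers": 0.6},{"dp": [0,0,20],"dr": [0,0,0],"fingers": 0.6},{"dp": [0,0,8],"dr": [0,0,0],"fingers": 0.6}]'

```text
time_s: 23.48
tool_pos: [0.5623, 0.2565, 0.0607]
tool_rot: [-180.0, 0.1, 52.1]
force: [0.6, 0.5, -1.3]
grip_width: 0.0496
grasp_force: 19.9
```

step_arm --moves '[{"dp": [0,0,1],"dr": [0,0,0],"fingers": 0.6},{"dp": [0,0,1],"dr": [0,0,0],"fingers": 0.6},{"dp": [0,0,1],"dr": [0,0,0],"fingers": 0.6},{"dp": [0,0,1],"dr": [0,0,0],"fingers": 0.6},{"dp": [0,0,0],"dr": [0,0,0],"fingers": 0.6}]'

```text
time_s: 24.1
tool_pos: [0.5624, 0.2576, 0.0576]
tool_rot: [180.0, -0.0, 52.1]
force: [0.2, -0.5, -2.4]
grip_width: 0.0501
grasp_force: 19.9
```

step_arm --moves '[{"dp": [0,0,1],"dr": [0,0,0],"fingers": 0.6},{"dp": [0,0,1],"dr": [0,0,0],"fingers": 0.6},{"dp": [0,0,1],"dr": [0,0,0],"fingers": 0.6},{"dp": [0,0,0.5],"dr": [0,0,0],"fingers": 0.6},{"dp": [0,0,0],"dr": [0,0,0],"fingers": 0.6}]'

```text
time_s: 24.72
tool_pos: [0.5625, 0.258, 0.055]
tool_rot: [180.0, -0.0, 52.1]
force: [-2.8, -0.5, 5.4]
grip_width: 0.0497
grasp_force: 19.9
```

step_arm --moves '[{"dp": [0,0,0],"dr": [0,0,0],"fingers": 0.4},{"dp": [0,0,0],"dr": [0,0,0],"fingers": 0.3},{"dp": [0,0,0],"dr": [0,0,0],"fingers": 0.24},{"dp": [0,0,0],"dr": [0,0,0],"fingers": 0.24},{"dp": [0,0,-10],"dr": [0,0,0],"fingers": 0.24}]'

```text
time_s: 25.35
tool_pos: [0.5618, 0.2572, 0.0635]
tool_rot: [-179.9, 0.1, 52.1]
force: [-0.3, 1.2, 0.5]
grip_width: 0.0658
grasp_force: 0.0
```

step_arm --moves '[{"dp": [0,0,-25],"dr": [0,0,0],"fingers": 0.24},{"dp": [0,0,-50],"dr": [0,0,0],"fingers": 0.24},{"dp": [-20,24,-46],"dr": [0,0,0],"fingers": 0.2},{"dp": [-38,45,-10],"dr": [0,0,0],"fingers": 0.2},{"dp": [-38,45,0],"dr": [0,0,0],"fingers": 0.2}]'

```text
time_s: 25.98
tool_pos: [0.5946, 0.1112, 0.1977]
tool_rot: [179.8, -0.1, 52.2]
force: [0.6, -1.0, 0.2]
grip_width: 0.0691
grasp_force: 0.0
```

step_arm --moves '[{"dp": [-38,45,0],"dr": [0,0,0],"fingers": 0.2},{"dp": [-38,45,0],"dr": [0,0,0],"fingers": 0.2},{"dp": [-38,45,0],"dr": [0,0,0],"fingers": 0.2},{"dp": [-38,45,0],"dr": [0,0,0],"fingers": 0.2},{"dp": [-30,35,0],"dr": [0,0,0],"fingers": 0.2}]'

```text
time_s: 26.6
tool_pos: [0.6516, -0.1672, 0.1957]
tool_rot: [179.9, 0.0, 52.0]
force: [0.4, 0.5, -0.1]
grip_width: 0.0697
grasp_force: 0.0
```

step_arm --moves '[{"dp": [-20,24,0],"dr": [0,0,0],"fingers": 0.2},{"dp": [-12,12,0],"dr": [0,0,0],"fingers": 0.2},{"dp": [0,0,0],"dr": [0,0,0],"fingers": 0.2},{"dp": [0,0,0],"dr": [0,0,0],"fingers": 0.2},{"dp": [0,0,0],"dr": [0,0,0],"fingers": 0.2}]'

```text
time_s: 27.22
tool_pos: [0.6604, -0.2089, 0.1955]
tool_rot: [180.0, -0.0, 52.3]
force: [-0.2, 0.3, 0.2]
grip_width: 0.0699
grasp_force: 0.0
```

Run:
```python
from h import *
from cell import env
o=env.get_obs();m=env.camera_model("wrist");im=env.read_camera("wrist")
cv2.imwrite("pics/w5.png",im[:,:,::-1])
for c in('white','pink'):
    for ce,s,_ in blobs(im,c,150):print(c,np.round(ce),s,np.round(ray(m,ce,.072),4))
go(o,(.658,-.211,.047),52)
```

```text
white [548.  22.] [ 526    0   34   66 1166] [ 0.9125 -0.2202]
white [279. 206.] [ 252  180   56   53 2355] [ 0.6608 -0.2091]
pink [386. 135.] [ 348  107   72   59 3075] [ 0.7684 -0.2153]
pink [322. 263.] [ 302  247   44   30 1020] [ 0.6588 -0.276 ]
pink [328. 312.] [307 307  43  13 417] [ 0.6336 -0.3205]
dp [ -3.1  -0.6 148.5] dr [ 0.0001 -0.0005  0.0051]
```

View pics/w5.png

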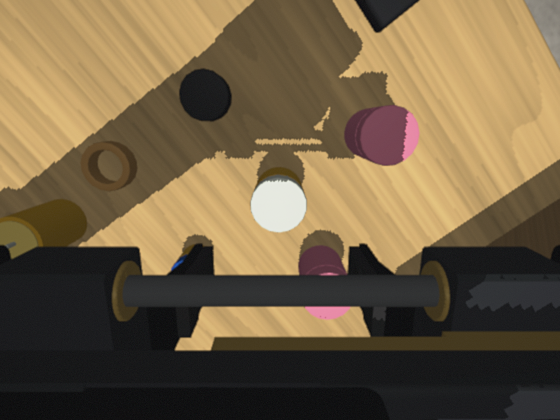

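The white-lidded jar is at (279,206). The pink look-alikes at (382,135) and (325,290) stay, and both are clear of the fingers. Picking white.

step_arm --moves '[{"dp": [-2,-0.5,30],"dr": [0,0,0],"fingers": 0.2},{"dp": [0,0,40],"dr": [0,0,0],"fingers": 0.2},{"dp": [0,0,40],"dr": [0,0,0],"fingers": 0.2},{"dp": [0,0,28],"dr": [0,0,0],"fingers": 0.2},{"dp": [0,0,9],"dr": [0,0,0],"fingers": 0.2}]'

```text
time_s: 27.9
tool_pos: [0.6572, -0.2115, 0.046]
tool_rot: [-179.8, 0.1, 52.2]
force: [0.9, 0.5, -0.4]
grip_width: 0.0695
grasp_force: 0.0
```

step_arm --moves '[{"dp": [0,0,0],"dr": [0,0,0],"fingers": 0.6},{"dp": [0,0,0],"dr": [0,0,0],"fingers": 0.6},{"dp": [0,0,0],"dr": [0,0,0],"fingers": 0.6},{"dp": [0,0,0],"dr": [0,0,0],"fingers": 0.6},{"dp": [0,0,0],"dr": [0,0,0],"fingers": 0.6}]'

```text
time_s: 28.52
tool_pos: [0.6591, -0.2119, 0.0497]
tool_rot: [179.9, -0.0, 52.1]
force: [-2.0, 1.0, 5.8]
grip_width: 0.0498
grasp_force: 19.9
```

step_arm --moves '[{"dp": [0,0,-15],"dr": [0,0,0],"fingers": 0.6},{"dp": [0,0,-30],"dr": [0,0,0],"fingers": 0.6},{"dp": [0,0,-40],"dr": [0,0,0],"fingers": 0.6},{"dp": [0,0,-40],"dr": [0,0,0],"fingers": 0.6},{"dp": [0,0,-25],"dr": [0,0,0],"fingers": 0.6}]'

```text
time_s: 29.15
tool_pos: [0.6594, -0.213, 0.2013]
tool_rot: [179.8, -0.1, 52.1]
force: [0.3, -0.5, -2.3]
grip_width: 0.0497
grasp_force: 19.9
```

Run:
```python
from h import *
from cell import env
go(env.get_obs(),(.4955,.1719,.195),52)
```

```text
dp [ 203.  -365.8    5.1] dr [ 0.0038 -0.0009  0.0018]
```

step_arm --moves '[{"dp": [8,-15,0],"dr": [0,0,0],"fingers": 0.6},{"dp": [18,-32,1],"dr": [0,0,0],"fingers": 0.6},{"dp": [24,-43,1],"dr": [0,0,0],"fingers": 0.6},{"dp": [24,-43,1],"dr": [0,0,0],"fingers": 0.6},{"dp": [24,-43,0],"dr": [0,0,0],"fingers": 0.6}]'

```text
time_s: 29.78
tool_pos: [0.5773, -0.0247, 0.1932]
tool_rot: [-179.9, 0.1, 52.2]
force: [0.6, 0.7, -2.0]
grip_width: 0.0497
grasp_force: 19.9
```

step_arm --moves '[{"dp": [24,-43,0],"dr": [0,0,0],"fingers": 0.6},{"dp": [24,-43,0],"dr": [0,0,0],"fingers": 0.6},{"dp": [24,-43,0],"dr": [0,0,0],"fingers": 0.6},{"dp": [18,-33,0],"dr": [0,0,0],"fingers": 0.6},{"dp": [10,-18,0],"dr": [0,0,0],"fingers": 0.6}]'

```text
time_s: 30.4
tool_pos: [0.4965, 0.1646, 0.1938]
tool_rot: [-180.0, 0.1, 52.3]
force: [-0.1, -0.1, -1.2]
grip_width: 0.0492
grasp_force: 19.9
```

step_arm --moves '[{"dp": [5,-10,0],"dr": [0,0,0],"fingers": 0.6},{"dp": [0,0,0],"dr": [0,0,0],"fingers": 0.6},{"dp": [0,0,0],"dr": [0,0,0],"fingers": 0.6},{"dp": [0,0,0],"dr": [0,0,0],"fingers": 0.6},{"dp": [0,0,0],"dr": [0,0,0],"fingers": 0.6}]'

```text
time_s: 31.02
tool_pos: [0.4946, 0.1718, 0.195]
tool_rot: [-180.0, 0.0, 52.1]
force: [-0.1, 0.2, -1.0]
grip_width: 0.0495
grasp_force: 19.9
```

Run:
```python
from h import *
from cell import env
go(env.get_obs(),(.4955,.1719,.057),52)
```

```text
dp [  0.6   0.7 138. ] dr [-0.0001  0.      0.001 ]
```

step_arm --moves '[{"dp": [0,0.5,25],"dr": [0,0,0],"fingers": 0.6},{"dp": [0,0,40],"dr": [0,0,0],"fingers": 0.6},{"dp": [0,0,40],"dr": [0,0,0],"fingers": 0.6},{"dp": [0,0,20],"dr": [0,0,0],"fingers": 0.6},{"dp": [0,0,9],"dr": [0,0,0],"fingers": 0.6}]'

```text
time_s: 31.65
tool_pos: [0.4945, 0.1721, 0.0604]
tool_rot: [-180.0, 0.0, 52.1]
force: [0.2, 0.0, -0.8]
grip_width: 0.0493
grasp_force: 19.9
```

step_arm --moves '[{"dp": [0,0,1],"dr": [0,0,0],"fingers": 0.6},{"dp": [0,0,1],"dr": [0,0,0],"fingers": 0.6},{"dp": [0,0,1],"dr": [0,0,0],"fingers": 0.6},{"dp": [0,0,1],"dr": [0,0,0],"fingers": 0.6},{"dp": [0,0,0],"dr": [0,0,0],"fingers": 0.6}]'

```text
time_s: 32.28
tool_pos: [0.4947, 0.1721, 0.0571]
tool_rot: [180.0, 0.0, 52.1]
force: [-0.5, -0.3, -1.6]
grip_width: 0.0497
grasp_force: 19.9
```

step_arm --moves '[{"dp": [0,0,1],"dr": [0,0,0],"fingers": 0.6},{"dp": [0,0,1],"dr": [0,0,0],"fingers": 0.6},{"dp": [0,0,0.5],"dr": [0,0,0],"fingers": 0.6},{"dp": [0,0,0.5],"dr": [0,0,0],"fingers": 0.6},{"dp": [0,0,0],"dr": [0,0,0],"fingers": 0.6}]'

```text
time_s: 32.9
tool_pos: [0.495, 0.1727, 0.0556]
tool_rot: [179.9, 0.0, 52.1]
force: [-3.5, -0.9, 10.5]
grip_width: 0.0494
grasp_force: 19.9
```

Contact. I release, rise, back away and look.

step_arm --moves '[{"dp": [0,0,-0.5],"dr": [0,0,0],"fingers": 0.4},{"dp": [0,0,0],"dr": [0,0,0],"fingers": 0.3},{"dp": [0,0,0],"dr": [0,0,0],"fingers": 0.24},{"dp": [0,0,0],"dr": [0,0,0],"fingers": 0.24},{"dp": [0,0,-10],"dr": [0,0,0],"fingers": 0.24}]'

```text
time_s: 33.52
tool_pos: [0.494, 0.1719, 0.0642]
tool_rot: [-179.9, 0.1, 52.1]
force: [-0.8, -0.6, 0.1]
grip_width: 0.0658
grasp_force: 0.0
```

step_arm --moves '[{"dp": [0,0,-25],"dr": [0,0,0],"fingers": 0.24},{"dp": [0,0,-50],"dr": [0,0,0],"fingers": 0.24},{"dp": [-20,12,-50],"dr": [0,0,0],"fingers": 0.2},{"dp": [-40,26,-30],"dr": [0,0,0],"fingers": 0.2},{"dp": [-40,26,0],"dr": [0,0,0],"fingers": 0.2}]'

```text
time_s: 34.15
tool_pos: [0.4855, 0.0536, 0.223]
tool_rot: [179.7, -0.2, 52.2]
force: [-0.0, -1.7, -0.4]
grip_width: 0.0695
grasp_force: 0.0
```

step_arm --moves '[{"dp": [-30,20,0],"dr": [0,0,0],"fingers": 0.2},{"dp": [-10,8,0],"dr": [0,0,0],"fingers": 0.2},{"dp": [0,0,0],"dr": [0,0,0],"fingers": 0.2},{"dp": [0,0,0],"dr": [0,0,0],"fingers": 0.2},{"dp": [0,0,0],"dr": [0,0,0],"fingers": 0.2}]'

```text
time_s: 34.78
tool_pos: [0.4814, 0.007, 0.2195]
tool_rot: [-180.0, -0.0, 52.3]
force: [0.6, 0.2, 0.4]
grip_width: 0.0697
grasp_force: 0.0
```

Run:
```python
from cell import env
import cv2
print(env.get_obs()['tool_pos'],env.get_obs()['force'])
for n in("scene","side"):
    cv2.imwrite(f"pics/{n}9.png",env.read_camera(n)[:,:,::-1])
```

```text
[0.4814017 0.0069824 0.2195241] [0.58395791 0.19750685 0.42621881]
```

View pics/scene9.png

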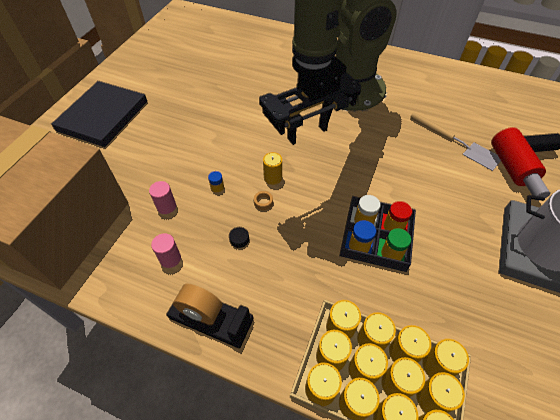

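View pics/side9.png

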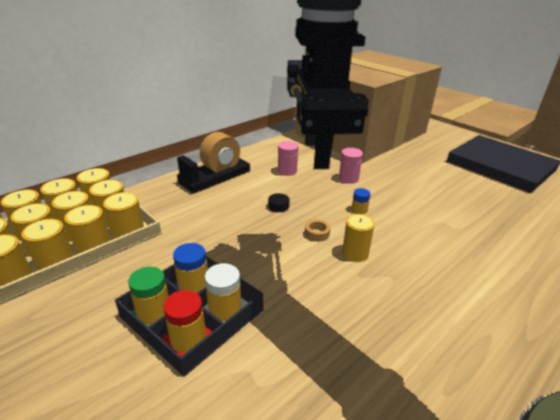

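All four candles stand upright in their matching compartments: scene white (370,205), red (400,212), blue (364,232), green (399,239). The sample (216,182), open jar (272,168) and pink jars have not moved, and the arm is clear. Handing in.

```bash
python3 -c "
from cell import env
print(env.sign_off())"
```

```text
the job is handed in; nothing more can be done
None
```

The job is handed in at about 35 s: all four lidded candles stand upright in the compartments matching their lids, and the open jar, sample and pink look-alikes were left where they stood.

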